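# Make the bench spinner safe and clear the broken cuvettes

## Task

A run on the bench spinner ended in broken cuvettes. First turn its speed knob fully anticlockwise to the stop (off); only then turn the two drive hubs, which ride high on their spindles, without taking them off, until their tabs drop into the keyways and both sit fully home. Put every broken cuvette through the sprung flap into the reject bin (before, between or after, as you like), leave the stoppered sound one and the amber jar where they are, and leave the flap shut.

Things in the scene. Friction and masses are not known exactly. Their poses are not given: they have to be found in the camera images.
- speed_knob (a joint): Speed knob on the top of the spinner unit, near its front (robot-side) end. Value in rad: 0 is the end stop fully anticlockwise seen from above (off); it grows clockwise, up to 2.6. It turns stiffly by friction (0.03 N m) and stays where it is left.
- speed_knob_grip (a point): Point on the axis of the speed knob at the height to grip, 37 mm above the unit's top. The grip is an upright bar 42 mm long, 14 mm thick, from 22 mm below to 7 mm above this point, on a round skirt 44 mm across. This frame turns with the knob: x along the bar, z up.
- spinner: Bench spinner unit, fixed: low white box 230 (x) x 190 (y) x 70 high mm; on its top the speed knob, 80 mm to its -x side, and two upright steel spindles, 30 mm to its +x side and 55 mm to its +y and -y sides. Origin: centre of its underside; z up. It stands on the left or the right of the bench.
- bin: Reject bin that does not move on the bench: grey closed box 150 (x) x 166 (y) x 150 high mm, walls 4 mm, with a sprung flap in its top. It stands on the other side of the bench from the spinner. Origin: centre of its underside; z up.
- slot (a point): Centre of the slot in the bin's top, 150 mm above the bench; axes as the bin's. Slot 92 mm along x, 126 mm along y, closed by a steel flap hinged along y at x = +45 mm that swings down into the bin. Pushed down 40 mm near the middle of the slot it slopes by some 45 degrees or more and things slide off it into the bin; it springs shut when let go.
- bin_flap (a joint): Flap of the reject bin. Value in rad: 0 is shut (level), growing as it is pushed down into the bin, up to 1.35. A weak spring holds it shut: some 0.5 N at its free (-x) edge starts it, 1 to 3 N holds it open; a cuvette's weight alone does not open it.
- reject1: Broken cuvette: square frosted tube 12.5 x 12.5 mm, 38 mm long, without stopper, one end broken off jaggedly; 12 g. Lies on the bench between the spinner and the bin. Origin: its centre (6.25 mm above the bench when lying); x along its length, towards the broken end. Absent on some starts (four to six are there).
- reject2: Broken cuvette: square frosted tube 12.5 x 12.5 mm, 38 mm long, without stopper, one end broken off jaggedly; 12 g. Lies on the bench between the spinner and the bin. Origin: its centre (6.25 mm above the bench when lying); x along its length, towards the broken end. Absent on some starts (four to six are there).
- reject3: Broken cuvette: square frosted tube 12.5 x 12.5 mm, 38 mm long, without stopper, one end broken off jaggedly; 12 g. Lies on the bench between the spinner and the bin. Origin: its centre (6.25 mm above the bench when lying); x along its length, towards the broken end. Absent on some starts (four to six are there).
- reject4: Broken cuvette: square frosted tube 12.5 x 12.5 mm, 38 mm long, without stopper, one end broken off jaggedly; 12 g. Lies on the bench between the spinner and the bin. Origin: its centre (6.25 mm above the bench when lying); x along its length, towards the broken end. Absent on some starts (four to six are there).
- reject5: Broken cuvette: square frosted tube 12.5 x 12.5 mm, 38 mm long, without stopper, one end broken off jaggedly; 12 g. Lies on the bench between the spinner and the bin. Origin: its centre (6.25 mm above the bench when lying); x along its length, towards the broken end. Absent on some starts (four to six are there).
- reject6: Broken cuvette: square frosted tube 12.5 x 12.5 mm, 38 mm long, without stopper, one end broken off jaggedly; 12 g. Lies on the bench between the spinner and the bin. Origin: its centre (6.25 mm above the bench when lying); x along its length, towards the broken end. Absent on some starts (four to six are there).
- seat1 (a point): Centre of the round seat at the foot of the spindle on the spinner's +y side, 73 mm above the bench; axes as the spinner's. Spindle: fixed shaft 24 mm across, 32 mm tall, two keyways (9.5 mm wide, 5.5 deep, open at the top) facing +x and -x. When the tabs lie over them (either way round, within about 5 degrees) the hub drops 12 mm by its weight once let go: home, underside on the seat, top flush.
- hub1: Aluminium drive hub on the +y spindle, 0.16 kg, loose: flange 64 mm across, 6 mm thick, two lugs on its rim; above it a neck 44 mm across up to 32 mm height; bore 26.4 mm. In the bore's upper 12 mm two tabs, 7 mm wide, stick 5 mm inwards at its +x and -x, in line with the lugs. Origin: centre of its underside, z up. Starts riding level on its tabs on the spindle's top, 12 mm above the seat.
- seat2 (a point): Centre of the round seat at the foot of the spindle on the spinner's -y side, 73 mm above the bench; axes as the spinner's. Spindle: fixed shaft 24 mm across, 32 mm tall, two keyways (9.5 mm wide, 5.5 deep, open at the top) facing +x and -x. When the tabs lie over them (either way round, within about 5 degrees) the hub drops 12 mm by its weight once let go: home, underside on the seat, top flush.
- hub2: Aluminium drive hub on the -y spindle, 0.16 kg, loose: flange 64 mm across, 6 mm thick, two lugs on its rim; above it a neck 44 mm across up to 32 mm height; bore 26.4 mm. In the bore's upper 12 mm two tabs, 7 mm wide, stick 5 mm inwards at its +x and -x, in line with the lugs. Origin: centre of its underside, z up. Starts riding level on its tabs on the spindle's top, 12 mm above the seat.
- sound: Sound cuvette: square frosted tube 12.5 x 12.5 mm, 52 mm long, closed with a white stopper; lies among the broken ones and is to be left alone. Origin: its centre; x along its length, towards the stopper.
- jar: Small amber glass jar with a black screw cap, 28 mm across, 34 mm high, standing among the cuvettes; to be left alone. Origin: centre of its underside.
Mind the look-alikes: they are no part of the job. What is shaped like the bin but purple is not meant.

How it is judged:
By the outcome, as a careful person would: the job done as asked, in the order asked, and still so for the second after the job is handed in, with the robot touching nothing.
Of reject1, reject2, reject3, reject4, reject5, reject6 only 4 to 6 are there at a start; the rules pass over those that are not, and their reading is None.
At some moment in a run one of reject1, reject2, reject3, reject4, reject5, reject6 may be knocked a few centimetres aside while the robot is not near it.
Once in a run the grip may slacken for a moment while it holds something.
It also fails if it takes over 210 s, if anything falls off the work surface, if the arm or the gripper's body presses on something with over 40 N, if the wrist force passes 120 N, or if a joint passes its speed limit or range.

## Robot

A 6-joint arm with a two-finger parallel gripper is mounted at the origin on the work surface. World frame = base frame: x ahead of the robot, y to its left, z up, the work surface at z = 0. Lengths are in m, angles in rad, forces in N, time in s.
With the tool pointing down it reaches from about 0.35 to 0.975 m from the base axis. Payload 7.1 kg.
Tool frame: the origin (TCP) lies midway between the tips of the shut fingers; the grasp point (between the pads) lies 19 mm behind it; z points along the fingers, x is the direction in which the jaws open and shut, and the axes are right-handed (so a half turn about z gives the same grasp; the last joint's range is limited). The gripper opens to 88 mm and grips with 3 to 60 N. Pads are 20 mm wide; open, the fingers measure 115 mm over their backs; the gripper's body (75 mm by 178 mm) begins 61 mm behind the grasp point.
Start: joints at [1.235, 0.423, 1.63, -0, 1.089, -0.019], TCP at [0.195, 0.594, 0.223] pointing down, gripper open.
Joint ranges: [-3, 3], [-0.9, 2.11], [0.09, 2.58], [-1.31, 4.45], [0.11, 2.69], [-2.54, 2.54]. Speed limits (rad/s): [2.39, 2.39, 3.01, 3.14, 3.14, 3.14].

## Interface

Orientations are given as a unit quaternion [w, x, y, z].
In Python, from station import move_pose, movel, movej, command_gripper, wait, inverse_kinematics, read_camera, camera_info, MotionError, job_done, get_time, get_joint_pos, get_qvel, get_effort, get_tcp_pos, get_ee_rot, get_ft_force, get_ft_torque, get_grip_width gives the robot as it stands. Calls block until the motion is done:
- move_pose(position, orientation): joint-space move of the TCP to a pose.
- movel(position, frame=None, v=0.15, until_force=None): straight line of the TCP; frame=None keeps the orientation; v is the mean speed in m/s. With until_force (N) it stops when the force on the tool has changed by that much, and returns True; else False.
- movej(angles): joint-space move.
- command_gripper(opening): opening from 0.0 (shut) to 1.0 (fully open); the grip force is fixed at half the most; returns when the fingers have stopped.
- wait(seconds).
- inverse_kinematics(position, orientation): joint angles nearest the present ones, or None.
- read_camera(name): name is "scene" or "top" or "wrist"; returns the picture (400x640x3 uint8, red, green, blue); there is no depth.
- camera_info(name): a dict with "intrinsics" (3x3 intrinsics, pixels), "T" (4x4, takes a point from camera to world coordinates); the wrist camera has in their place "tool_from_camera" (4x4, takes a point from camera to tool coordinates, whose origin is the TCP and whose axes are the tool frame's). Camera axes: x right, y up, looking along -z (the intrinsics and any distortion apply to the point x, -y, -z); pixel columns grow to the right and rows downward; lengths in m; the calibration is good to about 2 mm. A picture is of the moment at which its call begins: read the wrist's pose just before it. camera_info takes no time and is no camera call.
A pose or a line that the arm cannot do raises MotionError and nothing moves.
- job_done(): hands the job in, once; it reports no verdict.
Readings, each from a call of its own:
- get_time(): time.
- get_joint_pos(): joint angles.
- get_qvel(): joint speeds.
- get_effort(): joint torques, N m.
- get_tcp_pos(): TCP position.
- get_ee_rot(): TCP orientation.
- get_ft_force(): force on the tool from outside, world axes, zero at the start.
- get_ft_torque(): the same for the moment, N m.
- get_grip_width(): opening from 0.0 (shut) to 1.0 (fully open).
Only numpy, scipy, OpenCV 4.12 (cv2) and the standard library are available. Lean on these libraries where they do the work, as an engineer would, in place of code of your own. Each camera call takes 0.05 s, during which the arm holds its last target.

## Working session

There is one attempt and no reset: what is moved stays moved. The work goes in short steps, each a Python script; the robot and the scene stay as the last script left them, time stands still between calls to the robot, and variables do not carry over. Pictures are saved under pics/ and viewed, and the job is handed in when it is done.

```bash
ls; mkdir -p pics; python3 - <<'E'
from station import *
import cv2
for n in ("scene","top","wrist"):
    im=read_camera(n); cv2.imwrite(f"pics/a_{n}.png",im[:,:,::-1]); i=camera_info(n); print(n,i)
print(get_time(),get_tcp_pos(),get_ee_rot(),get_grip_width())
E
```

```text
pics
scene {'intrinsics': array([[370.26916143,   0.        , 323.3567836 ],
       [  0.        , 370.26916143, 197.54353354],
       [  0.        ,   0.        ,   1.        ]]), 'T': array([[ 0.41545851, -0.65185673,  0.63441077,  1.08588555],
       [ 0.9096064 ,  0.29525341, -0.29230398, -0.29113336],
       [ 0.00322838,  0.69850428,  0.7155986 ,  0.85631297],
       [ 0.        ,  0.        ,  0.        ,  1.        ]])}
top {'intrinsics': array([[475.64263049,   0.        , 322.12353126],
       [  0.        , 475.64263049, 198.64954114],
       [  0.        ,   0.        ,   1.        ]]), 'T': array([[-0.02724576,  0.98324756, -0.18022738,  0.18715698],
       [-0.99939701, -0.03067519, -0.01626823,  0.00689171],
       [-0.02152421,  0.17967546,  0.98349044,  1.51635419],
       [ 0.        ,  0.        ,  0.        ,  1.        ]])}
wrist {'intrinsics': array([[358.44475048,   0.        , 320.74034438],
       [  0.        , 358.44475048, 200.65099408],
       [  0.        ,   0.        ,   1.        ]]), 'tool_from_camera': array([[ 9.99999794e-01, -1.92007442e-04, -6.11786120e-04,
        -6.36702844e-04],
       [-3.40635908e-04, -9.67422785e-01, -2.53166031e-01,
        -6.90045065e-02],
       [-5.43246070e-04,  2.53166187e-01, -9.67422652e-01,
        -1.63107958e-01],
       [ 0.00000000e+00,  0.00000000e+00,  0.00000000e+00,
         1.00000000e+00]])}
0.15 [0.19455298 0.59351924 0.22209375] [ 3.23061927e-04  8.09805160e-01  5.86698631e-01 -4.63528961e-04] 1.0009006650617835
```

View pics/a_top.png

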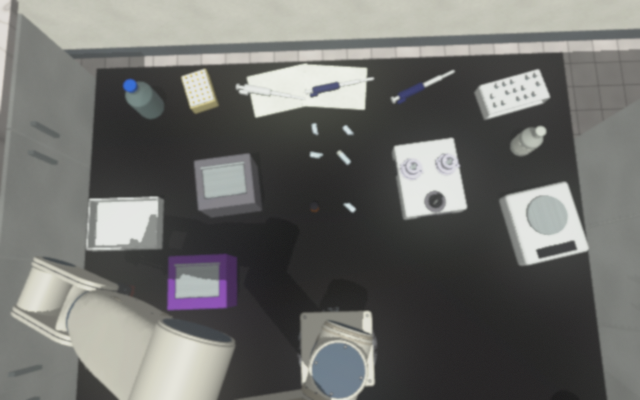

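View pics/a_scene.png

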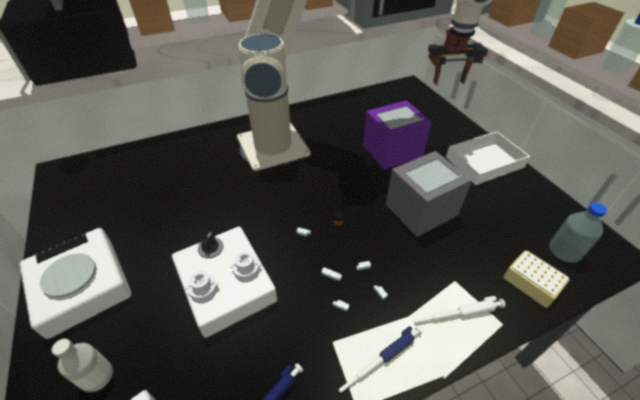

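View pics/a_wrist.png

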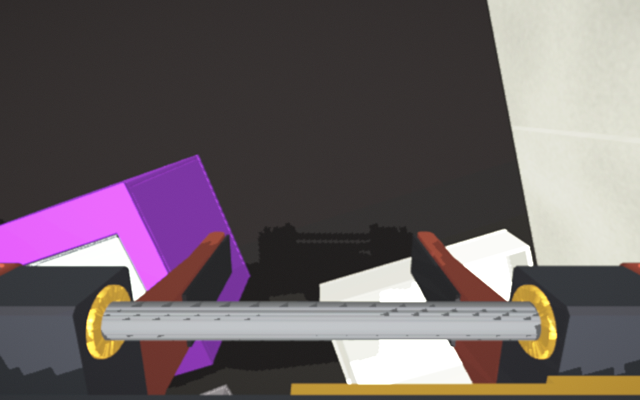

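```bash
cat > h.py <<'E'
from station import *
import numpy as np, cv2
from scipy.spatial.transform import Rotation as R
def q2R(q): return R.from_quat([q[1],q[2],q[3],q[0]]).as_matrix()
def down(yaw):
    # tool z down; tool x axis along (cos yaw, sin yaw)
    M=np.column_stack([[np.cos(yaw),np.sin(yaw),0],[np.sin(yaw),-np.cos(yaw),0],[0,0,-1]])
    q=R.from_matrix(M).as_quat(); return [q[3],q[0],q[1],q[2]]
def yaw_now():
    M=q2R(get_ee_rot()); return np.arctan2(M[1,0],M[0,0])
def camT(name,pose=None):
    i=camera_info(name)
    if 'T' in i: return i['intrinsics'],i['T']
    T=np.eye(4); T[:3,:3]=q2R(pose[1]); T[:3,3]=pose[0]
    return i['intrinsics'],T@i['tool_from_camera']
def onplane(K,T,uv,z):
    uv=np.atleast_2d(np.asarray(uv,float))
    d=np.column_stack([(uv[:,0]-K[0,2])/K[0,0],-(uv[:,1]-K[1,2])/K[1,1],-np.ones(len(uv))])@T[:3,:3].T
    o=T[:3,3]; s=(z-o[2])/d[:,2]
    return o+s[:,None]*d
def proj(K,T,P):
    P=np.atleast_2d(P); c=(P-T[:3,3])@T[:3,:3]
    return np.column_stack([K[0,2]+K[0,0]*c[:,0]/-c[:,2],K[1,2]+K[1,1]*-c[:,1]/-c[:,2]])
def snap(name,fn=None):
    pose=(get_tcp_pos(),get_ee_rot()) if name=='wrist' else None
    im=read_camera(name); K,T=camT(name,pose)
    if fn: cv2.imwrite(f'pics/{fn}.png',im[:,:,::-1])
    return im,K,T
def view(p,yaw,h,fn):
    """look at world point p (xy,z) from height: put camera so optical axis hits p"""
    Mt=q2R(down(yaw)); tc=camera_info('wrist')['tool_from_camera']
    ax=Mt@(-tc[:3,2]); off=Mt@tc[:3,3]
    p=np.array(p,float); cam=p-ax*((h)/-ax[2])
    move_pose(list(cam-off),down(yaw)); return snap('wrist',fn)
E
python3 - <<'E'
from h import *
im,K,T=snap('top')
g=im.min(2)
m=(g>110).astype(np.uint8)
c,_=cv2.findContours(m[110:225,290:370],cv2.RETR_EXTERNAL,cv2.CHAIN_APPROX_NONE)
for k in c:
    if cv2.contourArea(k)<8: continue
    k=k+[290,110]; (cx,cy),s,a=cv2.minAreaRect(k); 
    P=onplane(K,T,[(cx,cy)],.0125)[0]; print((round(cx),round(cy)),P[:2].round(3),cv2.boxPoints(((cx,cy),s,a)).round(0).tolist(), np.round(np.array(s)*1.5/475,3))
for n,uv,z in [('binc',(222,181),.15),('jar',(314,208),.034),('knob',(436,201),.1),('hub1',(412,167),.117),('hub2',(447,162),.117),('sp',(393,148),.07),('sp',(455,139),.07),('sp',(466,207),.07),('sp',(404,216),.07),
 ('bt',(194,161),.15),('bt',(253,154),.15),('bt',(261,208),.15),('bt',(203,214),.15)]:
    print(n,onplane(K,T,[uv],z)[0].round(3))
cv2.imwrite('pics/t1.png',cv2.resize(im[100:240,170:480,::-1],None,fx=2.5,fy=2.5,interpolation=cv2.INTER_CUBIC))
E
```

```text
(350, 207) [ 0.434 -0.056] [[344.0, 205.0], [348.0, 201.0], [356.0, 209.0], [352.0, 213.0]] [0.038 0.018]
(316, 154) [0.61  0.048] [[310.0, 152.0], [322.0, 152.0], [322.0, 157.0], [310.0, 157.0]] [0.016 0.038]
(343, 157) [ 0.6   -0.041] [[336.0, 153.0], [339.0, 149.0], [351.0, 161.0], [348.0, 165.0]] [0.054 0.016]
(347, 130) [ 0.689 -0.057] [[341.0, 128.0], [345.0, 124.0], [354.0, 133.0], [350.0, 137.0]] [0.038 0.018]
(314, 129) [0.699 0.051] [[310.0, 124.0], [316.0, 122.0], [318.0, 134.0], [313.0, 135.0]] [0.037 0.018]
binc [0.5   0.324 0.15 ]
jar [0.43  0.058 0.034]
knob [ 0.429 -0.312  0.1  ]
hub1 [ 0.532 -0.244  0.117]
hub2 [ 0.544 -0.35   0.117]
sp [ 0.607 -0.196  0.07 ]
sp [ 0.63  -0.392  0.07 ]
sp [ 0.412 -0.409  0.07 ]
sp [ 0.39  -0.218  0.07 ]
bt [0.564 0.408 0.15 ]
bt [0.579 0.232 0.15 ]
bt [0.415 0.209 0.15 ]
bt [0.403 0.378 0.15 ]
```

View pics/t1.png

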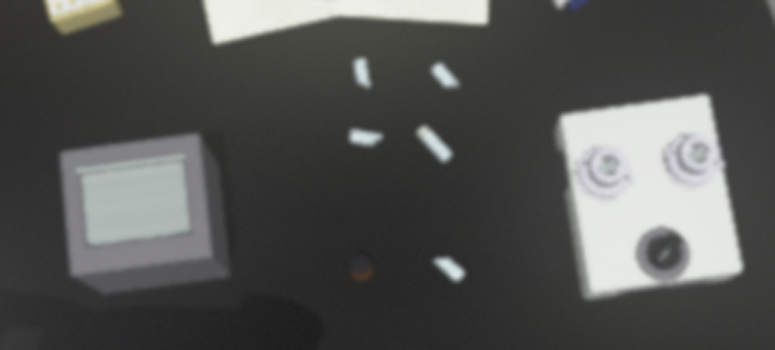

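```bash
python3 - <<'E'
from h import *
im,K,T=view([.50,-.305,.07],0.1-np.pi/2+0.0,0.33,'w1')
print(get_time(),get_tcp_pos(),get_joint_pos())
E
```

```text
3.5833 [ 0.51764305 -0.30310315  0.23687032] [-5.49612466e-01  3.70733464e-01  1.67517940e+00  1.09409556e-04
  1.09572788e+00  9.20029851e-01]
```

View pics/w1.png

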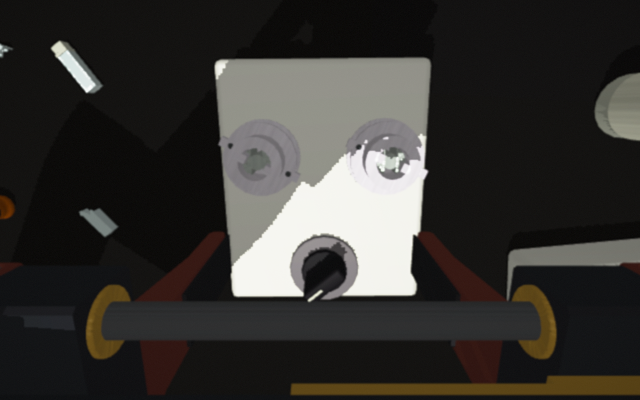

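```bash
python3 - <<'E'
from h import *
im,K,T=view([.475,-.31,.07],0.1-np.pi/2+0.0,0.29,'w2')
cv2.imwrite('pics/w2c.png',cv2.resize(im[20:300,160:480,::-1],None,fx=2.2,fy=2.1,interpolation=cv2.INTER_CUBIC))
np.savez('w2.npz',im=im,K=K,T=T)
E
```

```text
(no output)
```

View pics/w2c.png

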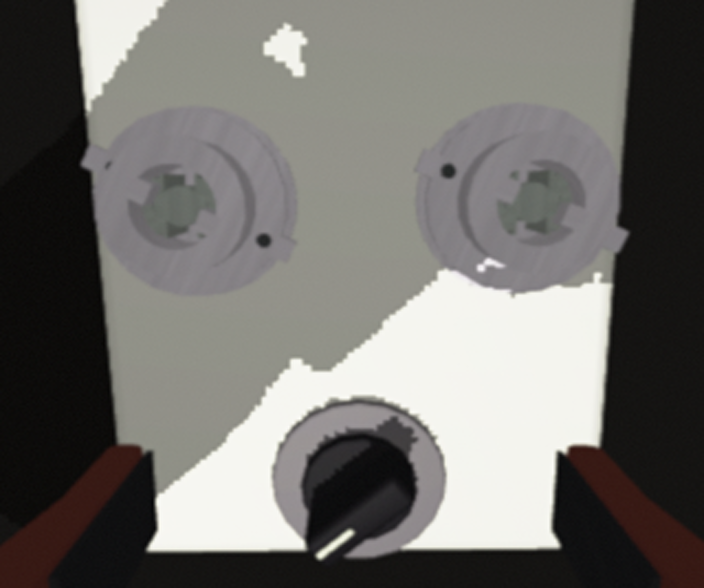

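View pics/w2.png

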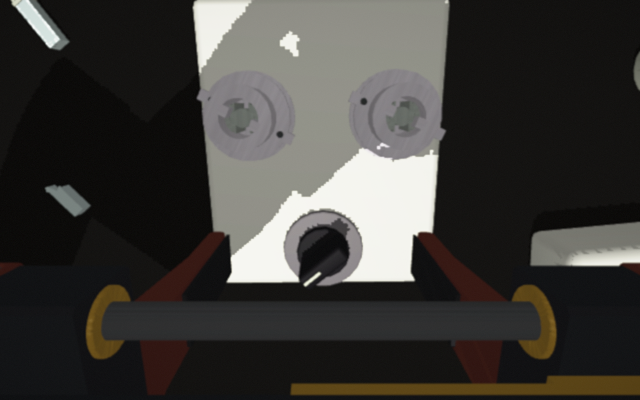

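```bash
python3 - <<'E'
from h import *
d=np.load('w2.npz'); K,T=d['K'],d['T']
f=lambda x,y,z: onplane(K,T,[(160+x/2.2,20+y/2.1)],z)[0]
def show(n,*a): print(n,f(*a).round(4)[:2])
for n,x,y,z in [('fl',147,551,.07),('fr',603,548,.07),('midL',90,110,.07),('midR',632,0,.07),('midR2',605,440,.07),('midL2',118,440,.07),('h1bore',171,207,.117),('h2bore',541,203,.117),('h1spin',178,205,.105),('h2spin',540,203,.105),
 ('h1neck',0,0,.117),('skirt',359,478,.08),('w0',317,557,.114),('w1',354,531,.114)]: show(n,x,y,z)
def ang(a,b):
    v=f(*b)-f(*a); return np.degrees(np.arctan2(v[1],v[0])),np.linalg.norm(v)
print('hub1 lugs',ang((95,158,.091),(287,246,.091)),(f(95,158,.091)+f(287,246,.091))/2)
print('hub2 lugs',ang((424,163,.091),(617,239,.091)),(f(424,163,.091)+f(617,239,.091))/2)
print('front edge',ang((147,551,.07),(603,548,.07)))
print('left edge',ang((118,440,.07),(90,110,.07)),'right',ang((605,440,.07),(632,0,.07)))
print('bar',ang((317,557,.114),(354,531,.114)))
E
```

```text
fl [ 0.3911 -0.2337]
fr [ 0.411  -0.4164]
midL [ 0.5655 -0.2082]
midR [ 0.6201 -0.3881]
midR2 [ 0.4585 -0.4085]
midL2 [ 0.4396 -0.2209]
h1bore [ 0.5365 -0.2481]
h2bore [ 0.5488 -0.3581]
h1spin [ 0.5367 -0.2475]
h2spin [ 0.5487 -0.3605]
h1neck [ 0.5911 -0.1979]
skirt [ 0.4366 -0.315 ]
w0 [ 0.4188 -0.3022]
w1 [ 0.4302 -0.3138]
hub1 lugs (np.float64(-109.87097214312433), np.float64(0.06879893245551173)) [ 0.53729236 -0.24922728  0.091     ]
hub2 lugs (np.float64(-105.73966939778664), np.float64(0.07004109837047089)) [ 0.5485565 -0.357628   0.091    ]
front edge (np.float64(-83.78170377607157), np.float64(0.18368533127392642))
left edge (np.float64(5.767694095548886), np.float64(0.12657439145140645)) right (np.float64(7.184460144266581), np.float64(0.1628831818505903))
bar (np.float64(-45.451881664442425), np.float64(0.01626615881910474))
```

```bash
python3 - <<'E'
from h import *
kx,ky=.4343,-.315
yaw=np.radians(-135.5)
move_pose([kx,ky,.20],down(yaw)); print(get_joint_pos().round(3))
f0=get_ft_force(); 
print(movel([kx,ky,.093],v=.1,until_force=8))
print(get_tcp_pos(),get_ft_force()-f0)
command_gripper(0.0)
print(get_grip_width()*88,get_ft_force(),get_ft_torque())
snap('wrist','k1'); print(get_time())
E
```

```text
[-0.649  0.323  1.843  0.     0.974  1.713]
False
[ 0.43469986 -0.31530089  0.09356783] [-0.27693859 -0.57407575  0.84326054]
14.30738443652854 [-1.40393722 -0.71404845  0.38921014] [-0.04213767  0.3487521   0.00604523]
7.1667
```

View pics/k1.png

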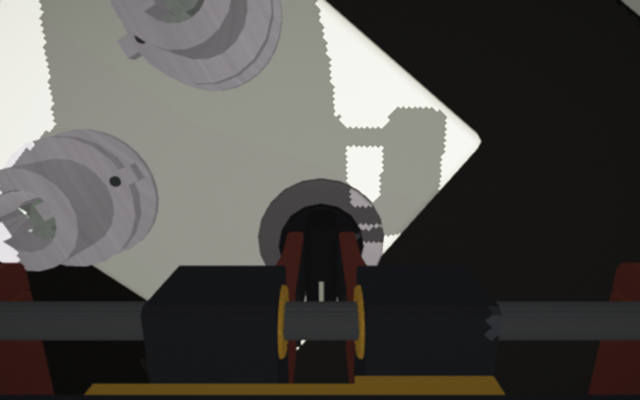

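Gripped: width is 14.3 mm, which matches the 14 mm bar. Now turn anticlockwise (j6 decreasing) until the stop shows in the torque.

```bash
python3 - <<'E'
from h import *
t0=get_ft_torque()[2]; q=np.array(get_joint_pos()); q0=q[5]
while q[5]-.08>-2.5:
    q[5]-=.08; movej(list(q)); t=get_ft_torque()[2]-t0
    print(round(q0-q[5],2),round(t,3),get_ft_force().round(1),round(get_grip_width()*88,1))
    if abs(t)>.2: break
print(get_time()); snap('wrist','k2')
E
```

```text
0.08 -0.002 [-0.3  1.4  1. ] 14.0
0.16 0.017 [0.7 1.1 0.6] 14.2
0.24 -0.012 [0.2 0.5 1. ] 13.6
0.32 0.035 [0.6 1.2 0.3] 14.0
0.4 -0.029 [1.9 2.1 0.6] 14.0
0.48 0.005 [1.7 3.9 0.7] 13.4
0.56 -0.042 [2.5 4.3 0.3] 13.8
0.64 0.015 [2.9 5.  0.5] 13.8
0.72 0.002 [3.  4.9 0.7] 13.7
0.8 -0.019 [2.6 5.4 1. ] 13.8
0.88 0.014 [4.1 4.8 0.4] 13.6
0.96 -0.743 [2.5 4.9 1.8] 14.2
10.1667
```

View pics/k2.png

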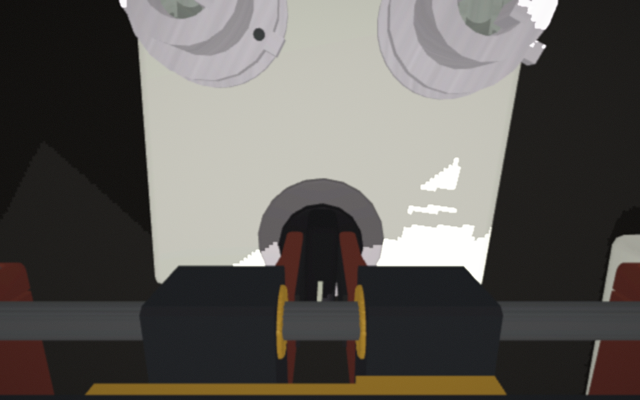

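```bash
python3 - <<'E'
from h import *
command_gripper(1.0)
p=get_tcp_pos(); movel([p[0],p[1],.21],v=.15)
im,K,T=view([.475,-.31,.07],0.11-np.pi/2,0.29,'w3')
cv2.imwrite('pics/w3c.png',cv2.resize(im[20:300,160:480,::-1],None,fx=2.2,fy=2.1,interpolation=cv2.INTER_CUBIC))
np.savez('w3.npz',im=im,K=K,T=T); print(get_time())
E
```

```text
12.7167
```

View pics/w3c.png

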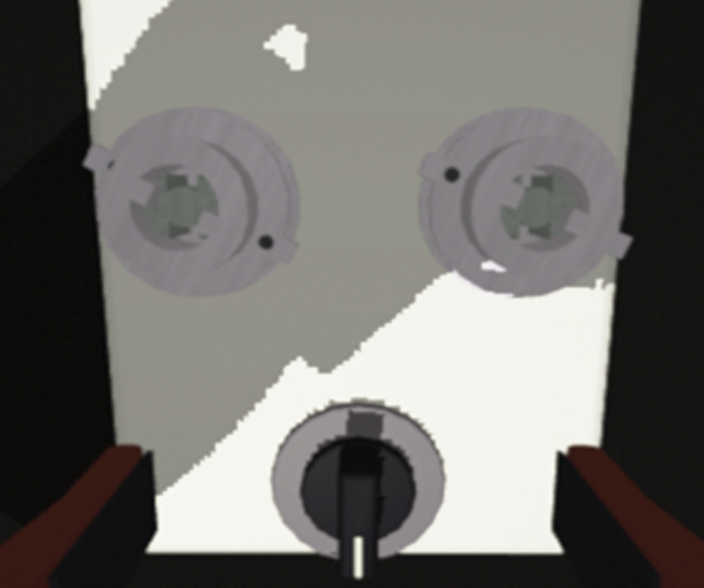

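```bash
cat > hub.py <<'E'
from h import *
def turn(x,y,ang,ps,z=.095):
    """grip neck at jaw yaw ps, turn by ang (rad, +ccw), release, lift"""
    move_pose([x,y,.20],down(ps)); 
    r=movel([x,y,z],v=.12,until_force=8); print('down',r,get_tcp_pos().round(4))
    if r: return
    command_gripper(0.0); print('w',round(get_grip_width()*88,1),get_ft_force().round(1),get_ft_torque().round(2))
    q=np.array(get_joint_pos()); n=max(1,int(abs(ang)/.3)); 
    for i in range(n):
        q[5]-=ang/n; movej(list(q)); print(get_ft_force().round(1),get_ft_torque()[2].round(3))
    command_gripper(1.0); wait(.2); movel([x,y,.20],v=.2)
E
python3 - <<'E'
from hub import *
turn(.5370,-.2485,np.radians(-63.9),0.05)
im,K,T=view([.475,-.31,.07],0.11-np.pi/2,0.29,'w4')
cv2.imwrite('pics/w4c.png',cv2.resize(im[20:300,160:480,::-1],None,fx=2.2,fy=2.1,interpolation=cv2.INTER_CUBIC))
np.savez('w4.npz',im=im,K=K,T=T); print(get_time())
E
```

```text
down False [ 0.5375 -0.2488  0.0956]
w 43.7 [-0.9 -0.2  1.5] [-0.05  0.1  -0.01]
[-1.1  0.2  0.5] -0.059
[ 0.5  0.1 -0. ] 0.005
[ 0.1  1.2 -2.3] 0.003
19.2417
```

View pics/w4c.png

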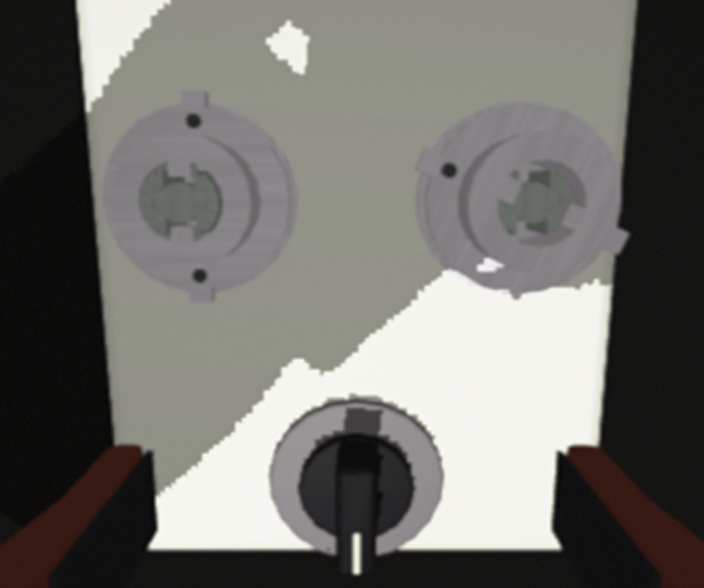

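```bash
python3 - <<'E'
from hub import *
turn(.549,-.358,np.radians(-68.1),0.0)
im,K,T=view([.475,-.31,.07],0.11-np.pi/2,0.29,'w5')
cv2.imwrite('pics/w5c.png',cv2.resize(im[20:300,160:480,::-1],None,fx=2.2,fy=2.1,interpolation=cv2.INTER_CUBIC))
np.savez('w5.npz',im=im,K=K,T=T); print(get_time())
E
```

```text
down False [ 0.5495 -0.3584  0.0958]
w 43.8 [ 0.1 -0.   0.5] [-0.07  0.08 -0.  ]
[0.2 0.1 0.5] 0.021
[-0.   0.2  0.2] 0.017
[-1.1 -0.8 -1.3] 0.044
25.9167
```

View pics/w5c.png

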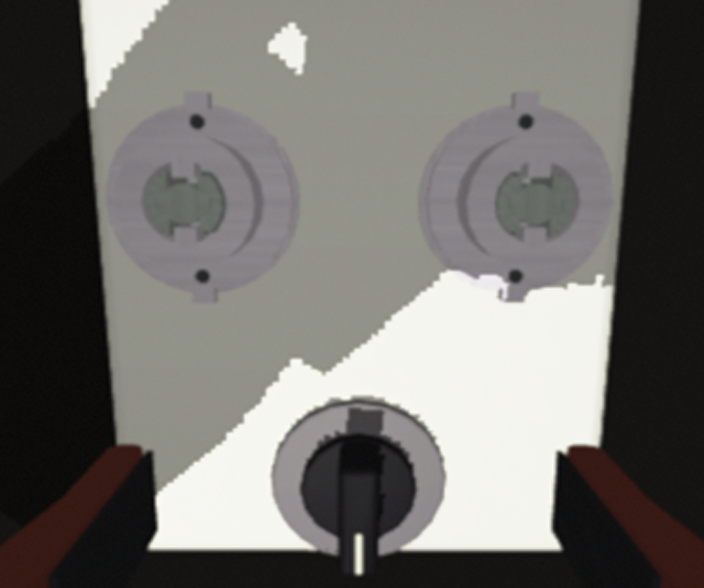

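```bash
cat > cuv.py <<'E'
from h import *
def find(im,K,T,vmax=235,thr=60):
    """list of (centre xy at z=.00625, long-axis angle, length, width, mean colour, uv)"""
    g=im.max(2).copy(); g[vmax:]=0
    m=cv2.morphologyEx((g>thr).astype(np.uint8),cv2.MORPH_OPEN,np.ones((3,3)))
    out=[]
    c,_=cv2.findContours(m,cv2.RETR_EXTERNAL,cv2.CHAIN_APPROX_NONE)
    for k in c:
        if cv2.contourArea(k)<60: continue
        k=k[:,0,:]
        if k[:,0].min()<2 or k[:,0].max()>637 or k[:,1].min()<2 or k[:,1].max()>vmax-2: continue
        P=onplane(K,T,k,.009)[:,:2]
        (c0,s,a)=cv2.minAreaRect((P*1000).astype(np.float32))
        L,W=max(s),min(s)
        if not(20<L<75 and 8<W<40): continue
        a=np.radians(a if s[0]>=s[1] else a+90); a=(a+np.pi/2)%np.pi-np.pi/2
        mm=np.zeros(m.shape,np.uint8); cv2.drawContours(mm,[k[:,None,:]],-1,1,-1)
        out.append((np.array(c0)/1000,a,L,W,im[mm>0].mean(0).round(0),k.mean(0).round(0)))
    return out
def show(o):
    for c,a,L,W,col,uv in o: print(c.round(4),'ang',round(np.degrees(a)),'LW',round(L,1),round(W,1),col,uv)
E
python3 - <<'E'
from cuv import *
im,K,T=view([.60,0,0],-np.pi/2,0.36,'c1'); show(find(im,K,T))
im,K,T=view([.45,0,0],-np.pi/2,0.36,'c2'); show(find(im,K,T))
print(get_time(),get_joint_pos().round(2))
E
```

```text
[0.6104 0.0477] ang 78 LW 40.3 17.3 [205. 210. 208.] [272. 192.]
[ 0.5999 -0.0422] ang 40 LW 56.0 15.0 [126. 134. 128.] [361. 202.]
[ 0.6898 -0.0599] ang 41 LW 40.1 15.1 [128. 137. 135.] [383. 110.]
[0.6989 0.0501] ang 7 LW 39.2 15.1 [127. 137. 134.] [267. 100.]
[0.4472 0.0518] ang 58 LW 25.0 9.8 [87. 42.  5.] [269. 207.]
[0.6107 0.0477] ang 78 LW 40.6 16.2 [198. 204. 202.] [266.  31.]
[ 0.6003 -0.0422] ang 41 LW 53.6 16.4 [133. 141. 136.] [366.  44.]
27.95 [-0.03  0.24  1.97 -0.    0.93  1.55]
```

View pics/c1.png

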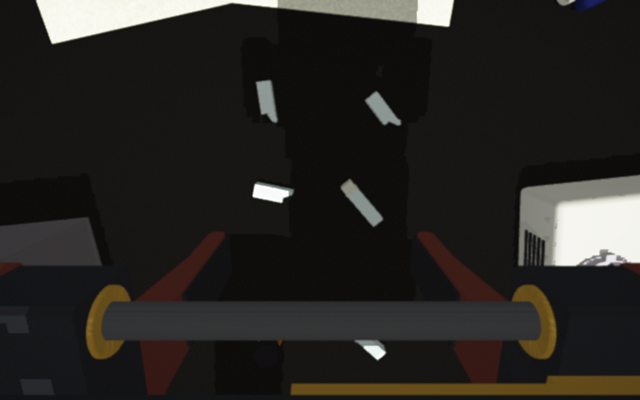

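View pics/c2.png

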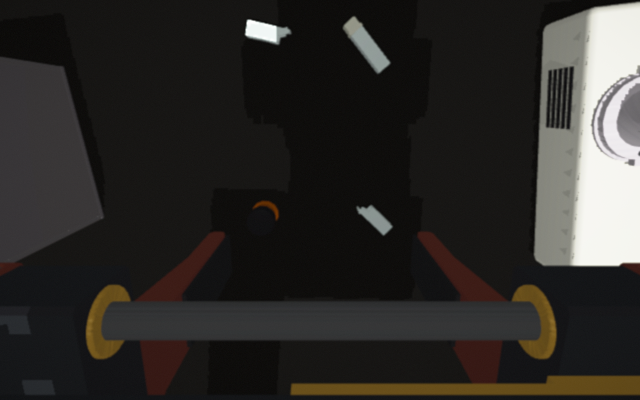

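```bash
python3 - <<'E'
from h import *
im,K,T=view([.47,.307,.15],-np.pi/2+.1,0.30,'b1'); np.savez('b1.npz',im=im,K=K,T=T)
print(get_time(),get_joint_pos().round(2))
E
```

```text
29.2167 [ 0.55  0.27  1.69 -0.    1.18  2.02]
```

View pics/b1.png

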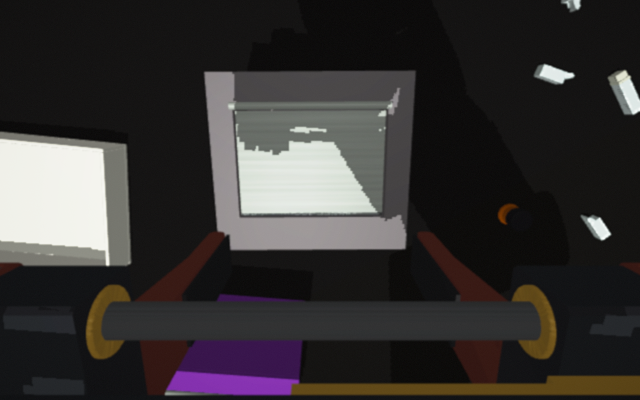

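```bash
python3 - <<'E'
from h import *
d=np.load('b1.npz'); K,T=d['K'],d['T']
P=onplane(K,T,[(205,72),(415,71),(406,248),(217,248)],.15)[:,:2]; print(P.round(4),P.mean(0))
print([np.linalg.norm(P[i]-P[(i+1)%4]).round(4) for i in range(4)])
S=onplane(K,T,[(234,105),(387,105),(384,214),(239,216)],.15)[:,:2]; print(S.round(4),S.mean(0))
v=P[0]-P[1]+P[3]-P[2]; print('yaw from y axis',np.degrees(np.arctan2(-v[0],v[1])))
v=P[0]-P[3]+P[1]-P[2]; print('yaw x',np.degrees(np.arctan2(v[1],v[0])))
pu=onplane(K,T,[(219,297),(301,297)],.15)[:,:2]; print(pu)
E
```

```text
[[0.5654 0.4073]
 [0.5827 0.2425]
 [0.4342 0.2258]
 [0.4174 0.3939]] [0.4999059  0.31737922]
[np.float64(0.1656), np.float64(0.1495), np.float64(0.169), np.float64(0.1487)]
[[0.5425 0.3836]
 [0.5548 0.2607]
 [0.4636 0.2499]
 [0.4493 0.3756]] [0.50255612 0.31745252]
yaw from y axis 5.833846940608472
yaw x 5.802487152827887
[[0.3687427  0.39076681]
 [0.3762955  0.31502584]]
```

```bash
cat > job.py <<'E'
from cuv import *
B=np.array([.5005,.3174]); BY=np.radians(5.8)
bx=np.array([np.cos(BY),np.sin(BY)])
def cands(aim,tag):
    im,K,T=view([aim[0],aim[1],0],-np.pi/2,0.36,tag); o=find(im,K,T); show(o)
    return [x for x in o if 34<x[2]<46 and x[3]<20 and x[4][2]>80]
def pick(c,a):
    j1=np.arctan2(c[1],c[0])
    y=min([a+np.pi/2,a-np.pi/2],key=lambda t:abs(j1-t))
    command_gripper(.55)
    move_pose([c[0],c[1],.10],down(y))
    r=movel([c[0],c[1],.003],v=.12,until_force=6); print('down',r,get_tcp_pos().round(4))
    command_gripper(0); w=get_grip_width()*88; print('w',round(w,1))
    p=get_tcp_pos(); movel([p[0],p[1],.12],v=.2); w=get_grip_width()*88; print('lifted w',round(w,1))
    return 10<w<16
def drop(fn=None):
    c=B-bx*.008
    p=get_tcp_pos()
    movel([p[0],p[1],.24],v=.25)
    move_pose([c[0],c[1],.24],down(BY)); w=get_grip_width()*88; print('over bin w',round(w,1))
    if w<8: return False
    f0=get_ft_force(); movel([c[0],c[1],.10],v=.12); print('in',get_tcp_pos().round(3),(get_ft_force()-f0).round(1),round(get_grip_width()*88,1))
    command_gripper(.4); wait(.4)
    movel([c[0],c[1],.20],v=.15)
    if fn: snap('wrist',fn)
    return True
E
python3 - <<'E'
from job import *
o=cands([.60,0],'p1'); x=min(o,key=lambda t:np.hypot(*(t[0]-[.61,.048])))
if pick(x[0],x[1]):
    print(drop('d1'))
    im,K,T=view([.47,.307,.15],-np.pi/2+.1,0.30,'b2')
print(get_time())
E
```

```text
[0.6103 0.0477] ang 78 LW 40.3 17.3 [203. 209. 207.] [273. 192.]
[ 0.5999 -0.0422] ang 40 LW 56.0 14.8 [126. 134. 128.] [363. 203.]
[ 0.6898 -0.0599] ang 41 LW 39.8 15.4 [128. 138. 135.] [385. 111.]
[0.6989 0.0502] ang 7 LW 39.1 15.0 [127. 137. 134.] [269. 100.]
down False [0.6109 0.0477 0.0036]
w 12.2
lifted w 12.2
over bin w 12.3
in [0.493 0.317 0.1  ] [-1.2  0.4  0.9] 12.3
True
41.2333
```

View pics/b2.png

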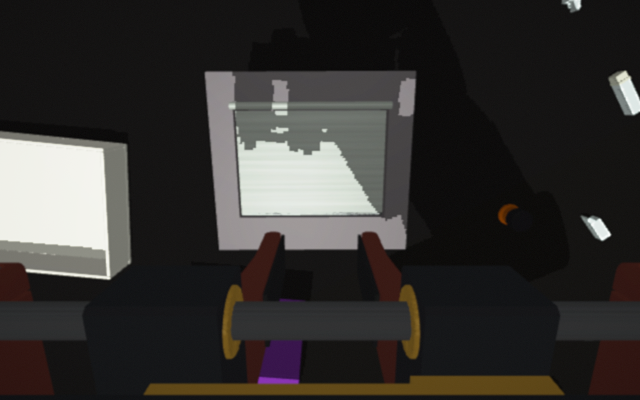

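The flap is shut, the first cuvette is gone from the bench, and nothing is left on the bin top. Next are the two at the back.

```bash
python3 - <<'E'
from job import *
for n in range(2):
    o=cands([.60,0],f'p{n+2}')
    if not o: print('none');break
    x=max(o,key=lambda t:t[0][1])
    if not pick(x[0],x[1]) or not drop(f'd{n+2}'): break
    print(get_time())
im,K,T=view([.47,.307,.15],-np.pi/2+.1,0.30,'b3')
print(get_time())
E
```

```text
[ 0.5999 -0.0423] ang 41 LW 55.7 14.4 [121. 128. 123.] [363. 203.]
[ 0.6899 -0.0599] ang 41 LW 39.6 15.1 [122. 132. 129.] [385. 111.]
[0.6984 0.0501] ang 7 LW 39.9 15.0 [125. 134. 131.] [269. 101.]
down False [0.6991 0.0501 0.0038]
w 11.9
lifted w 11.9
over bin w 12.3
in [0.493 0.317 0.1  ] [-0.3  0.6 -0.4] 12.0
51.0333
[ 0.5999 -0.0422] ang 40 LW 55.8 14.9 [121. 128. 123.] [362. 203.]
[ 0.6899 -0.0598] ang 40 LW 39.5 15.0 [123. 132. 129.] [384. 110.]
down False [ 0.6906 -0.0598  0.0038]
w 12.1
lifted w 12.3
over bin w 12.3
in [0.493 0.317 0.1  ] [-1.5  0.1 -0.6] 12.0
61.2833
62.7333
```

View pics/b3.png

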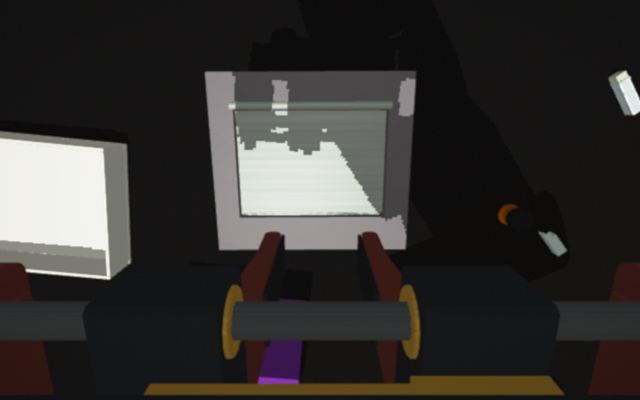

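```bash
python3 - <<'E'
from job import *
o=cands([.42,.0],'p5'); print(get_time())
E
```

```text
[ 0.4092 -0.0055] ang 48 LW 40.9 16.5 [133. 143. 140.] [326. 215.]
[0.4467 0.0511] ang 53 LW 24.7 9.6 [92. 45.  6.] [270. 178.]
64.0083
```

View pics/p5.png

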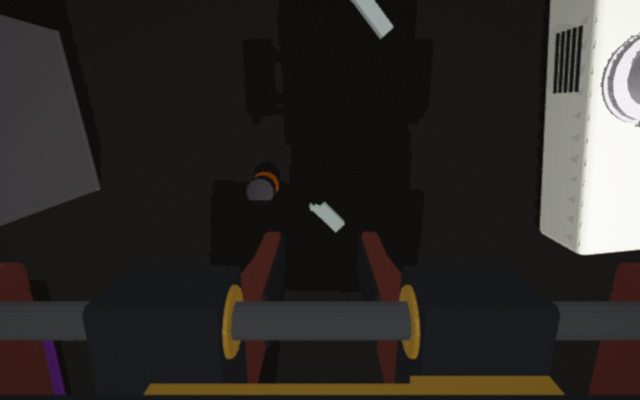

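```bash
python3 - <<'E'
from job import *
o=cands([.42,.0],'p6'); x=o[0]
if pick(x[0],x[1]): print(drop('d4'))
im,K,T=view([.47,.307,.15],-np.pi/2+.1,0.30,'b4')
o=cands([.60,0],'e1'); o=cands([.42,.0],'e2')
im,K,T=view([.475,-.31,.07],0.11-np.pi/2,0.29,'e3')
move_pose([.40,.0,.35],down(-np.pi/2))
snap('top','e_top'); snap('scene','e_scene')
print(get_time())
E
python3 -c "
import cv2,numpy as np
r=lambda n:cv2.resize(cv2.imread(f'pics/{n}.png'),(400,250))
cv2.imwrite('pics/m.png',np.vstack([np.hstack([r('b4'),r('e1')]),np.hstack([r('e2'),r('e3')])]))"
```

```text
[ 0.4089 -0.0058] ang 47 LW 40.8 16.6 [132. 142. 139.] [327. 214.]
[0.4467 0.0508] ang 51 LW 23.9 8.9 [92. 45.  6.] [270. 177.]
down False [ 0.4093 -0.0058  0.0034]
w 12.4
lifted w 12.2
over bin w 12.2
in [0.493 0.317 0.1  ] [-1.2  0.4  1.2] 12.5
True
[ 0.5998 -0.0424] ang 41 LW 55.6 14.4 [121. 128. 123.] [363. 203.]
[0.4467 0.0508] ang 51 LW 24.0 8.7 [91. 44.  6.] [270. 179.]
79.25
```

View pics/m.png

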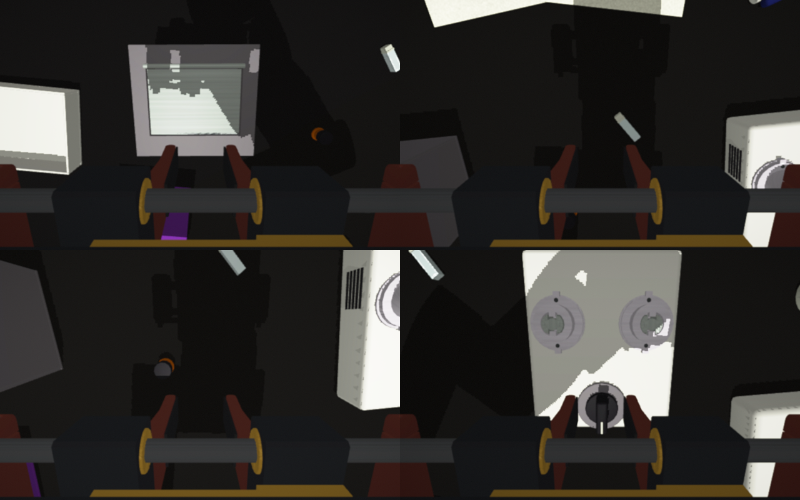

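View pics/e_scene.png

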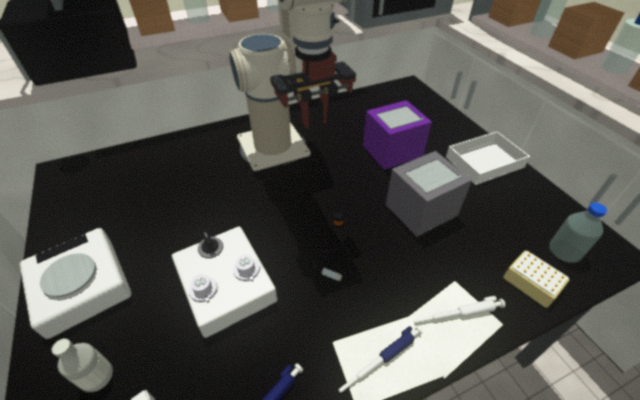

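View pics/e_top.png

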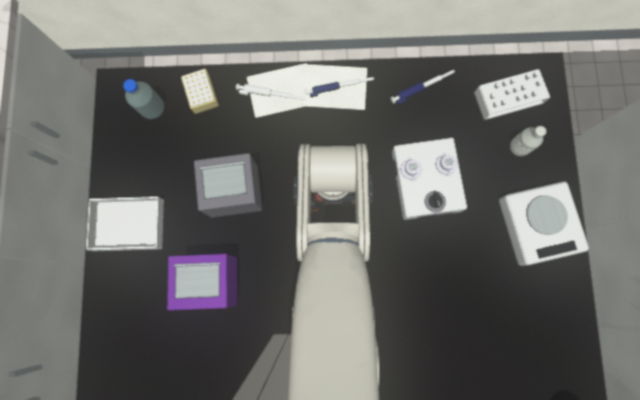

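```bash
python3 -c "
from station import *
job_done(); print(get_time())"
```

```text
the job is handed in; nothing more can be done
the job is handed in; nothing more can be done
```

The job is handed in, finished at about 79 s of the 210 s allowed; no verdict is reported back.

- **Speed knob:** I turned it anticlockwise first, by about 0.93 rad. The torque then jumped to 0.74 N m at the stop, and the knob's pointer now faces the unit's -x side.
- **Hubs:** I then turned them clockwise by about 64° and 68°. In the last pictures the tabs lie in the keyways. The right-hand hub's flange looks about 4 % smaller than before, which fits the 12 mm drop. I judged the left-hand hub home by eye only, and measured neither height directly.
- **Broken cuvettes:** Four were present, and all four went through the flap of the grey bin. One was knocked a few centimetres aside, towards the jar, partway through the run. I found it again and binned it too.
- **Final state:** The last pictures show the flap shut, no broken cuvettes on the bench or the bin top, and the gripper clear of everything. The sound cuvette read within 0.2 mm of its starting place. The jar looked unmoved, with readings within 1 mm.

No check failed, and none disagreed with another.

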